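# Carry a swinging rack of stained slides to the drying dish

## Task

Take the rack of microscope slides by its red handle, lift it out of the leaning draining stand and carry it over the white dish; it swings freely under the handle, so calm it and let it hang still over the middle of the white dish, foot above the rim, for at least three seconds. Then lower it gently into the white dish until it stands upright on the bottom near the middle, and let go. The rack must not tip over or knock into the blue dish, and everything else on the bench stays where it is.

Things in the scene. Friction and masses are not known exactly. Their poses are not given: they have to be found in the camera images.
- slide_rack: Steel rack of 12 upright slides (violet smears, white ends) under a tall wire arch; 0.36 kg (true mass up to 20 % off). Basket 64 mm (x) by 44 mm (y) by 84 mm high. Origin: centre of its underside; z up to the pin on top of the arch, 280 mm above. Starts leaning in the stand, z tilted 0.25 rad towards its x. Held by the handle it swings freely about its y axis only, in its x-z plane.
- handle: Red fork handle pinned to the arch top, 60 g. Origin: on the pin, 0.29 m above the bench at the start. 36 mm (x) by 24 mm (y, along the pin: grip across this), from 12 mm above to 44 mm below the pin; grip centre 16 mm below it. Turns freely, hangs upright. Its y is the rack's y. The rack's mass centre is 224 mm below the pin: a pendulum of length 0.237 m, period 0.98 s, hardly damped.
- drain_stand: Grey fixed draining stand, base 130 by 85 mm, origin under its centre. Its pocket, 69 by 49 mm inside and 35 mm deep, leans 0.25 rad towards the stand's x and holds the rack's foot, the rack's axes along its own; pocket edges 44 mm (low side, x) to 64 mm above the bench. When the foot clears the pocket the rack swings out towards the stand's x.
- white_dish: White open dish, fixed, the goal: outside 118 mm (x) by 100 mm (y) by 35 mm high, walls and floor 4 mm thick; origin at the centre of its underside. The rack fits in at any yaw. The white and the blue dish may stand in either of two places.
- blue_dish: Blue dish of the same make, fixed: not the goal, leave it alone.
- dropper_bottle: Amber dropper bottle, 42 mm across, 106 mm high; origin under its centre. Leave alone.
- kit_box: Dark green test-kit carton 100 by 160 by 90 mm; origin under its centre. Leave alone.
- slip_box: Small red carton of cover slips 60 by 90 by 36 mm; origin under its centre. Leave alone.
- paper_roll: Upright roll of paper, 52 mm across, 60 mm high; origin under its centre. Leave alone.

How it is judged:
By the outcome, as a careful person would: the job done as asked, in the order asked, and still so for the second after the job is handed in, with the robot touching nothing.
It also fails if it takes over 48 s, if anything falls off the work surface, if the arm or the gripper's body presses on something with over 40 N, if the wrist force passes 120 N, or if a joint passes its speed limit or range.

## Robot

A 6-joint arm with a two-finger parallel gripper is mounted at the origin on the work surface. World frame = base frame: x ahead of the robot, y to its left, z up, the work surface at z = 0. Lengths are in m, angles in rad, forces in N, time in s.
With the tool pointing down it reaches from about 0.325 to 1 m from the base axis. Payload 5.1 kg.
Tool frame: the origin (TCP) lies at the very end of the fingers, on their centre line; the grasp point (between the pads) lies 19 mm behind it; z points along the fingers, y is the line along which they close (so a half turn about z gives the same grasp; the last joint's range is limited). The gripper opens to 85 mm and grips with 20 to 120 N. Pads are 22 mm wide; open, the fingers measure 114 mm over their backs; the gripper's body (76 mm by 85 mm) begins 54 mm behind the grasp point. The pads swing forward as they close: fully open they stand 13 mm farther back than shut.
Start: joints at [-1.412, 0.124, 1.65, -0, 1.367, -0.083], TCP at [0.156, -0.631, 0.231] pointing down, gripper open.
Joint ranges: [-2.61, 2.61], [-1.02, 2.33], [0.03, 2.71], [-1.35, 4.49], [0.32, 2.68], [-2.91, 2.91]. Speed limits (rad/s): [2.57, 2.57, 3.14, 3.14, 3.14, 3.14].

## Interface

Orientations are given as a unit quaternion [w, x, y, z].
In Python, from rig import bot gives the robot as it stands. The module is installed in compiled form; this text tells all that it offers.
- The arm moves only by the tool drive_tool, never from a script. Its argument "plan" is a list of rows, each a list of 7 numbers: the shift along the tool's x, y, z normalised to -1 to 1, where 1 is 1 m, then the turn, a rotation vector about the tool's x, y, z normalised to -1 to 1, where 1 is 90 degrees, then the closure, from -1 (fully open) to 1 (shut). In form: [[x, y, z, wx, wy, wz, hand], ...]. A call has 1 to 12 rows; each row is the pose to reach, as a shift and turn from the pose commanded when the call began, along the tool's axes at that moment; what a row does not reach only later rows make up. A row lasts 1/12 s, in which the tool goes at most 41.7 mm and 7.16 degrees, less where a joint would pass 70% of its speed; a pose out of reach is approached as far as the arm can. A call with a number of a shift or a turn outside -1 to 1 is refused whole. A call with a gripper value outside its range is refused whole. The fingers move at their own pace and stop on an object; "newtons" is the grip in N (left out, the last holds). Time passes only in rows, so rows that repeat a pose let the fingers close. It gives the time, the measured TCP pose, the force, the opening and the grip force at its end, in the units of the state.
- bot.get_obs(): the state, without advancing time (a new reading comes with each control period).
- bot.capture(name): name is "side" or "top" or "wrist"; returns the picture (400x640x3 uint8, red, green, blue); there is no depth.
- bot.camera_model(name): a dict with "fx", "fy", "cx", "cy" (pixels), "origin" and "attitude" of the camera in the world. Camera axes: x right, y down, z forward; pixel columns grow to the right and rows downward; lengths in m; the calibration is good to about 2 mm. A picture is of the moment at which its call begins: read the wrist's pose just before it. camera_model takes no time and is no camera call; for the wrist camera it gives the pose at the moment of the call.
- bot.finish_job(): hands the job in; it is judged then, once.
The state is a dict: "time": time; "joint_pos": joint angles; "joint_velocities": joint speeds; "tau": joint torques, N m; "ee_pos": TCP position; "eef_rot": TCP orientation; "contact_force": force on the tool from outside, world axes, zero at the start; "ft_torque": the same for the moment, N m; "gripper_width": finger opening in m; "finger_force": force on a finger pad.
Only numpy, scipy, OpenCV 4.12 (cv2) and the standard library are available. Lean on these libraries where they do the work, as an engineer would, in place of code of your own. Each camera call takes 0.05 s, during which the arm holds its last target. There are 200 camera calls.

## Working session

There is one attempt and no reset: what is moved stays moved. The work goes in short steps, Python scripts to look and compute and a tool call to move; the robot and the scene stay as the last step left them, time stands still between calls to the robot, and variables do not carry over. Pictures are saved under pics/ and viewed, at most 10 in all, crops included, and the job is handed in when it is done.

Besides the shell and the picture viewer there is one more tool, called by a JSON object that holds its "name" and its "arguments", one argument or row to a line. drive_tool: Moves the arm, as the interface text tells. Its arguments: {"type":"object","properties":{"plan":{"type":"array","items":{"type":"array","items":{"type":"number"}}},"newtons":{"type":"number"}},"required":["plan"]}

```bash
mkdir -p pics
python3 - <<'E'
from rig import bot
import cv2
o=bot.get_obs(); print(o)
for n in("side","top"):
    cv2.imwrite(f"pics/{n}0.png",bot.capture(n)[:,:,::-1]); print(n,bot.camera_model(n))
E
```

```text
{'time': 0.0, 'joint_pos': array([-1.41159102e+00,  1.24506996e-01,  1.65165086e+00,  4.49881207e-06,
        1.36751264e+00, -8.25642505e-02]), 'joint_velocities': array([-0.00171381,  0.00073245, -0.00010553, -0.00110394,  0.00146218,
       -0.00075276]), 'tau': array([-1.94911379e-03, -4.23613501e+01, -3.65455842e+01, -1.88332388e-04,
        7.02600679e-03,  8.41833355e-06]), 'ee_pos': array([ 0.15552313, -0.63049787,  0.23006548]), 'eef_rot': array([-1.03824139e-03,  9.92701848e-01,  1.20590058e-01, -3.76012105e-05]), 'contact_force': array([0.5420439 , 0.39220369, 0.72605426]), 'ft_torque': array([0.00746444, 0.05703579, 0.01445991]), 'finger_force': 0.0, 'gripper_width': 0.08575193224733742}
side {'fx': 428.4262263431029, 'fy': 428.4262263431029, 'cx': 313.8306545511127, 'cy': 196.6213014649179, 'origin': array([0.03467319, 0.69184747, 1.03880845]), 'attitude': array([ 0.14075395, -0.34932539,  0.85505357, -0.35643159])}
top {'fx': 402.23528035678567, 'fy': 402.23528035678567, 'cx': 313.9568137844927, 'cy': 200.7542401400445, 'origin': array([0.3863746 , 0.07187189, 1.50486039]), 'attitude': array([ 0.066965  , -0.69694656,  0.71182949, -0.05549745])}
```

View pics/side0.png

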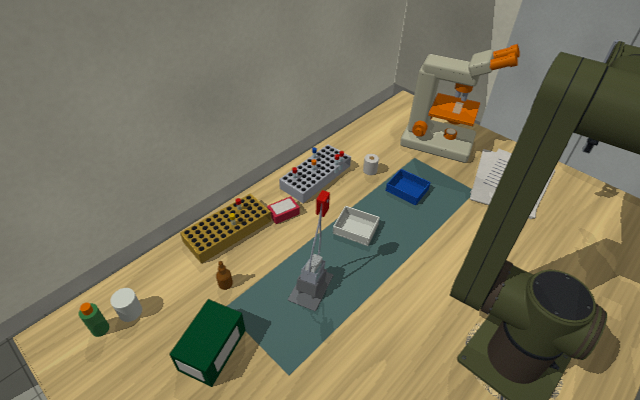

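View pics/top0.png

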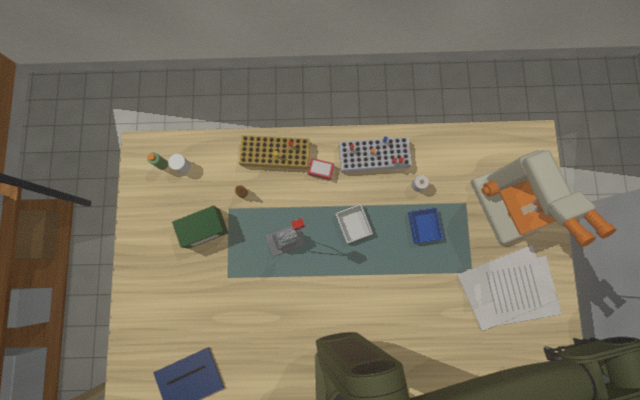

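The side view shows the red handle at (323,203) and the rack in its stand at about (310,280). The white dish is at (357,226) and the blue one at (408,186). In the top view the handle is at (298,225), the stand at (285,238), the white dish at (354,225) and the blue dish at (426,227).

```bash
cat > h.py <<'E'
import numpy as np,cv2
from rig import bot
from scipy.spatial.transform import Rotation as R
def rot(q): return R.from_quat(np.roll(q,-1)).as_matrix()
def ray(m,uv):
    d=rot(m['attitude'])@[(uv[0]-m['cx'])/m['fx'],(uv[1]-m['cy'])/m['fy'],1]
    return np.array(m['origin']),d/np.linalg.norm(d)
def plane(m,uv,z):
    o,d=ray(m,uv); return o+d*(z-o[2])/d[2]
def proj(m,p):
    c=rot(m['attitude']).T@(np.array(p)-m['origin']); return np.array([m['fx']*c[0]/c[2]+m['cx'],m['fy']*c[1]/c[2]+m['cy']])
def tri(rays):
    A=sum(np.eye(3)-np.outer(d,d) for o,d in rays); b=sum((np.eye(3)-np.outer(d,d))@o for o,d in rays)
    p=np.linalg.solve(A,b); return p,[np.linalg.norm(np.cross(p-o,d)) for o,d in rays]
def red(im,box=None):
    a=im.astype(int); k=((a[...,0]>90)&(a[...,1]<50)&(a[...,2]<60)).astype(np.uint8)
    if box: z=np.zeros_like(k); x0,y0,x1,y1=box; z[y0:y1,x0:x1]=1; k*=z
    return k
def cen(k):
    n,l,s,c=cv2.connectedComponentsWithStats(k); i=1+np.argmax(s[1:,4]); return c[i],s[i],(l==i).astype(np.uint8)
E
python3 - <<'E'
from h import *
S,T=[cv2.imread(f"pics/{n}0.png")[:,:,::-1] for n in("side","top")]
ms,mt=bot.camera_model("side"),bot.camera_model("top")
a,sa,_=cen(red(S,(310,185,335,222))); b,sb,kb=cen(red(T,(285,212,310,235)))
print(a,sa,b,sb); print("handle",tri([ray(ms,a),ray(mt,b)]))
print("side top row pt",sa)
def quad(k):
    c=max(cv2.findContours(k,0,1)[0],key=cv2.contourArea); return cv2.minAreaRect(c)
h=kb; r=quad(kb); print("handle rect top",r, [plane(mt,p,.3)[:2].round(3) for p in cv2.boxPoints(r)])
A=T.astype(int)
for nm,im,m,box in(("whiteT",T,mt,(325,195,385,255)),("whiteS",S,ms,(328,200,385,248))):
    x0,y0,x1,y1=box; z=np.zeros(im.shape[:2],np.uint8); z[y0:y1,x0:x1]=1
    a=im.astype(int); k=((a.min(2)>105)&(a.max(2)-a.min(2)<60)).astype(np.uint8)*z
    c,s,k=cen(k); r=quad(k); P=[plane(m,p,.035)[:2] for p in cv2.boxPoints(r)]
    print(nm,r,np.round(P,3).tolist(),np.mean(P,0), "centroid",plane(m,c,.02))
V=np.vstack([cv2.resize(T[170:270,220:420],(800,400),interpolation=2)])
W=cv2.resize(S[180:320,260:400],(560,560),interpolation=2)
cv2.imwrite("pics/t1.png",V[:,:,::-1]);cv2.imwrite("pics/s1.png",W[:,:,::-1])
E
```

```text
[322.14 199.54] [317 190  13  27 150] [303. 226.] [303 226   1   1   1]
handle (array([0.53126516, 0.13020592, 0.27909957]), [np.float64(0.009317390664697113), np.float64(0.009317390664697415)])
side top row pt [317 190  13  27 150]
handle rect top ((303.0, 226.0), (0.0, 0.0), 0.0) [array([0.521, 0.124]), array([0.521, 0.124]), array([0.521, 0.124]), array([0.521, 0.124])]
whiteT ((354.5, 219.0), (48.0, 59.0), 90.0) [[0.665, 0.052], [0.66, -0.167], [0.483, -0.158], [0.487, 0.056]] [ 0.57359674 -0.05425597] centroid [ 0.59484952 -0.05282591  0.02      ]
whiteS ((355.02813720703125, 223.5723876953125), (39.17548370361328, 35.00164794921875), 23.749494552612305) [[0.589, 0.039], [0.65, -0.095], [0.522, -0.122], [0.472, 0.01]] [ 0.55809271 -0.04198818] centroid [ 0.55624513 -0.04883462  0.02      ]
```

View pics/t1.png

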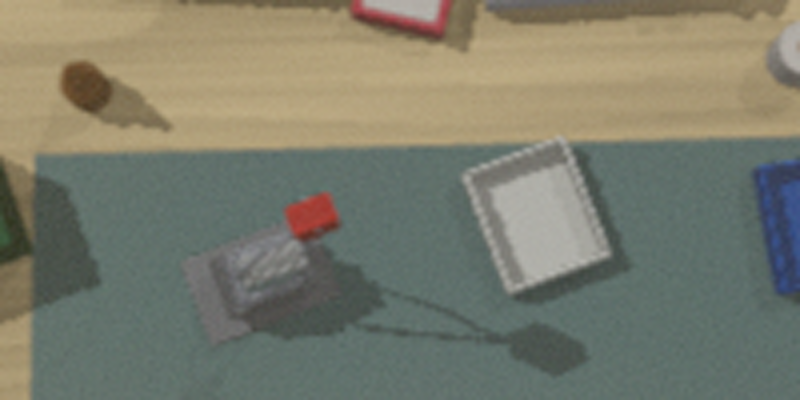

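View pics/s1.png

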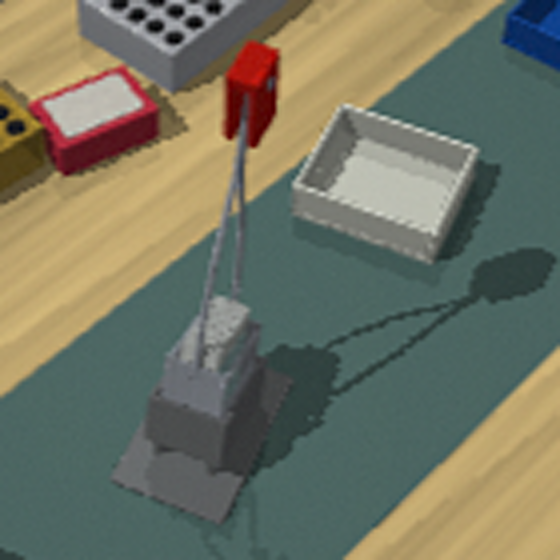

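The crops show the handle's top face at (298,224) in the top view and about (323,195.5) in the side view. The rack leans right and up in the image, towards the dish side. The white dish's rim corners are clear in both views.

Run:
```python
from h import *
ms,mt=bot.camera_model("side"),bot.camera_model("top")
t=lambda x,y:(220+x/4-.4,170+y/4-.4)
s=lambda x,y:(260+x/4-.4,180+y/4-.4)
ht=t(313.5,215.5);hs=s(253,63)
P,e=tri([ray(mt,ht),ray(ms,hs)]);print("handle top",P,e)
for q in ((313.5,215.5),):
  for z in(.3,.302):print(plane(mt,ht,z))
for a,b in(((287,210),(330,193)),((300,238),(340,222))):
    d=plane(mt,t(*b),.302)-plane(mt,t(*a),.302);print("hx",np.arctan2(d[1],d[0]),np.linalg.norm(d))
d=plane(mt,t(218,343),.0)-plane(mt,t(181,262),.0);print("stand -y edge->x yaw",np.arctan2(d[1],d[0])+np.pi/2,np.linalg.norm(d))
d=plane(ms,s(220,523),.0)-plane(ms,s(113,480),.0);print("side edge",np.arctan2(d[1],d[0])+np.pi/2,np.linalg.norm(d))
W=[(462,175),(563,138),(611,254),(514,296)]
w=np.array([plane(mt,t(*p),.035) for p in W]);print(w,w.mean(0)); d=w[2]-w[1];print(np.arctan2(d[1],d[0]),[np.linalg.norm(w[i]-w[i-1]) for i in range(4)])
pts=[tri([ray(mt,t(*p)),ray(ms,s(*q))]) for p,q in zip(W,[(293,185),(346,105),(478,150),(435,240)])]
for p in pts:print(p)
print(plane(mt,t(181,262),0),plane(mt,t(218,343),0), plane(ms,s(113,480),0),plane(ms,s(220,523),0))
print(plane(mt,t(755,170),.035),plane(mt,t(783,292),.035))
```

```text
handle top [0.53046071 0.13985625 0.30314215] [np.float64(0.0019284292333434999), np.float64(0.0019284292333436371)]
[0.52923203 0.13892796 0.3       ]
[0.5289949  0.13881665 0.302     ]
hx -1.2128259929113219 0.03477992314075765
hx -1.2096838201539426 0.03230136456231721
stand -y edge->x yaw -1.1440746715148644 0.08352951949189737
side edge -1.217067553951087 0.0809070450553732
[[ 0.59520508  0.01624494  0.035     ]
 [ 0.62765644 -0.07800095  0.035     ]
 [ 0.51945619 -0.11746988  0.035     ]
 [ 0.48312252 -0.02780751  0.035     ]] [ 0.55636006 -0.05175835  0.035     ]
-2.791814870650722 [np.float64(0.12042888916460862), np.float64(0.09967637427937949), np.float64(0.1151741744878909), np.float64(0.09674437938565691)]
(array([0.59600886, 0.01715726, 0.03803432]), [np.float64(0.0014629683769683843), np.float64(0.0014629683769685144)])
(array([ 0.62734197, -0.07832277,  0.03437663]), [np.float64(0.0004885787893345306), np.float64(0.0004885787893342806)])
(array([ 0.52041096, -0.11751727,  0.03168832]), [np.float64(0.0007567226493220035), np.float64(0.0007567226493220825)])
(array([ 0.48656296, -0.02667578,  0.02641376]), [np.float64(0.003346612816304798), np.float64(0.0033466128163048264)])
[0.52366474 0.28051465 0.        ] [0.44762552 0.24594273 0.        ] [0.52472492 0.27930763 0.        ] [0.44882703 0.25128159 0.        ]
[ 0.59388723 -0.25291071  0.035     ] [ 0.48167502 -0.27150547  0.035     ]
```

```bash
cat >> h.py <<'E'
def off(p,yaw):
    o=bot.get_obs(); M=rot(o['eef_rot']); c,s=np.cos(yaw),np.sin(yaw)
    G=np.array([[c,s,0],[s,-c,0],[0,0,-1.]])
    return np.r_[M.T@(np.array(p)-o['ee_pos']),R.from_matrix(M.T@G).as_rotvec()/(np.pi/2)].round(4),o['time'],o['ee_pos'],o['joint_pos'].round(2)
E
python3 -c "
from h import *
print(off([.33,-.25,.42],1.2));print(off([.53,.1395,.40],1.937))"
```

```text
(array([ 0.2606, -0.3281, -0.1892, -0.0011, -0.0007, -0.61  ]), 0.1, array([ 0.15551369, -0.63056606,  0.23015145]), array([-1.41,  0.12,  1.65, -0.  ,  1.37, -0.08]))
(array([ 5.4800e-01, -6.5830e-01, -1.6850e-01, -8.0000e-04, -1.1000e-03,
       -1.0792e+00]), 0.1, array([ 0.15551369, -0.63056606,  0.23015145]), array([-1.41,  0.12,  1.65, -0.  ,  1.37, -0.08]))
```

{"name": "drive_tool", "arguments": {
  "plan": [
    [0, 0, -0.04, 0, 0, 0, -1],
    [0.02, -0.02, -0.08, 0, 0, -0.05, -1],
    [0.26, -0.328, -0.19, 0, 0, -0.61, -1],
    [0.26, -0.328, -0.19, 0, 0, -0.61, -1],
    [0.26, -0.328, -0.19, 0, 0, -0.61, -1],
    [0.26, -0.328, -0.19, 0, 0, -0.61, -1],
    [0.26, -0.328, -0.19, 0, 0, -0.61, -1],
    [0.26, -0.328, -0.19, 0, 0, -0.61, -1],
    [0.26, -0.328, -0.19, 0, 0, -0.61, -1],
    [0.26, -0.328, -0.19, 0, 0, -0.61, -1],
    [0.26, -0.328, -0.19, 0, 0, -0.61, -1],
    [0.26, -0.328, -0.19, 0, 0, -0.61, -1]
  ]
}}

```text
time: 1.1
ee_pos: [0.3298, -0.2481, 0.4219]
eef_rot: [0.0, 0.825, 0.565, 0.0]
contact_force: [0.8, 0.2, -0.4]
gripper_width: 0.0857
finger_force: 0.0
```

```bash
python3 -c "
from h import *
print(off([.53,.1395,.42],1.937))"
```

```text
(array([ 4.338e-01,  4.620e-02,  2.000e-03,  4.000e-04,  1.000e-04,
       -4.691e-01]), 1.1, array([ 0.32975697, -0.24811445,  0.42190245]), array([-0.78, -0.46,  1.85,  0.  ,  1.75, -0.4 ]))
```

{"name": "drive_tool", "arguments": {
  "plan": [
    [0.434, 0.046, 0.002, 0, 0, -0.469, -1],
    [0.434, 0.046, 0.002, 0, 0, -0.469, -1],
    [0.434, 0.046, 0.002, 0, 0, -0.469, -1],
    [0.434, 0.046, 0.002, 0, 0, -0.469, -1],
    [0.434, 0.046, 0.002, 0, 0, -0.469, -1],
    [0.434, 0.046, 0.002, 0, 0, -0.469, -1],
    [0.434, 0.046, 0.002, 0, 0, -0.469, -1],
    [0.434, 0.046, 0.002, 0, 0, -0.469, -1],
    [0.434, 0.046, 0.002, 0, 0, -0.469, -1],
    [0.434, 0.046, 0.002, 0, 0, -0.469, -1],
    [0.434, 0.046, 0.002, 0, 0, -0.469, -1],
    [0.434, 0.046, 0.002, 0, 0, -0.469, -1]
  ]
}}

```text
time: 2.1
ee_pos: [0.5304, 0.1409, 0.4173]
eef_rot: [-0.001, 0.565, 0.825, -0.001]
contact_force: [0.2, -0.2, -0.7]
gripper_width: 0.0854
finger_force: 0.0
```

```bash
python3 -c "
from h import *
print(off([.53,.1395,.256],1.937))
m=bot.camera_model('wrist');im=bot.capture('wrist');cv2.imwrite('pics/w1.png',im[:,:,::-1])
print(m,[proj(m,[.53,.1395,z]) for z in(.303,.25)])"
```

```text
(array([-0.0014, -0.0004,  0.1613, -0.0018, -0.001 ,  0.0028]), 2.1, array([0.53035098, 0.14086831, 0.41728884]), array([ 0.16, -0.15,  1.61,  0.  ,  1.68, -0.21]))
{'fx': 321.6051958058146, 'fy': 321.6051958058146, 'cx': 320.4000900247259, 'cy': 202.43867976752549, 'origin': array([0.50351269, 0.2123255 , 0.56001928]), 'attitude': array([0.14748915, 0.97172639, 0.18245619, 0.02654272])} [array([319.04318056, 199.84162224]), array([319.37791933, 184.42299523])]
```

View pics/w1.png

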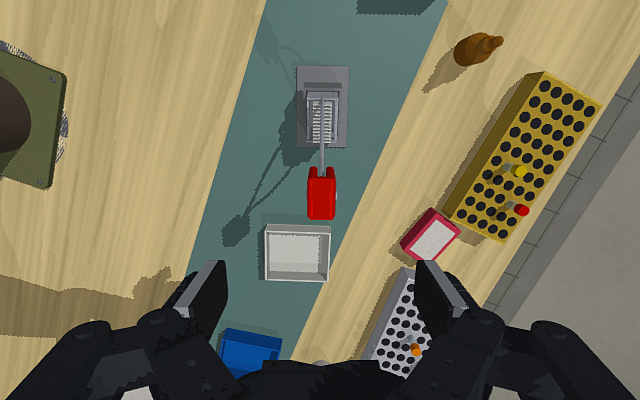

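The wrist view shows the handle around (321,195), with its sides parallel to the image columns, so the yaw is right. The stand is at (323,107), the white dish at (298,253) and the blue dish at (250,350).

```bash
python3 -c "
from h import *
im=cv2.imread('pics/w1.png')[:,:,::-1]
for c in(313,321,329):print(c,[tuple(map(int,im[r,c])) if 0 else int(im[r,c,0]) for r in range(162,226)])
k=red(im,(290,150,350,235)).astype(bool)
for r in range(166,222,4): x=np.where(k[r])[0];print(r,x.min() if len(x) else None,x.max() if len(x) else None)
m=bot.camera_model('wrist')
x=np.array([np.cos(-1.205),np.sin(-1.205),0]);y=np.array([-x[1],x[0],0])
P=np.array([.530,.1395,.291])
for a in(-.018,.018):
  for b in(-.012,.012):
    for z in(.012,-.044): print(a,b,z,proj(m,P+a*x+b*y+[0,0,z]).round(1))
"
```

```text
313 [84, 84, 84, 84, 114, 119, 117, 119, 118, 121, 120, 123, 123, 125, 119, 115, 150, 179, 174, 174, 173, 172, 173, 173, 173, 173, 173, 174, 172, 173, 172, 172, 173, 173, 173, 173, 172, 172, 171, 171, 170, 170, 170, 170, 171, 170, 170, 170, 169, 169, 168, 170, 171, 170, 172, 173, 177, 187, 61, 74, 78, 74, 76, 138]
321 [114, 113, 113, 114, 114, 113, 113, 113, 115, 116, 118, 116, 119, 116, 93, 117, 133, 181, 176, 174, 173, 174, 173, 174, 174, 174, 173, 174, 174, 174, 173, 174, 174, 174, 173, 174, 174, 174, 174, 174, 174, 174, 174, 174, 174, 174, 174, 174, 175, 175, 175, 174, 174, 174, 174, 175, 178, 188, 60, 74, 76, 76, 74, 105]
329 [85, 83, 85, 85, 102, 115, 112, 110, 109, 110, 109, 108, 106, 106, 107, 116, 134, 181, 175, 174, 172, 173, 174, 173, 173, 172, 173, 172, 174, 171, 174, 176, 170, 176, 174, 174, 176, 175, 177, 171, 175, 169, 187, 173, 185, 188, 184, 186, 185, 184, 188, 198, 187, 200, 198, 172, 177, 182, 105, 80, 86, 87, 75, 92]
166 313 314
170 309 333
174 310 334
178 309 334
182 307 335
186 307 335
190 307 335
194 307 335
198 307 334
202 307 334
206 307 334
210 307 334
214 307 334
218 310 332
-0.018 -0.012 0.012 [305.9 176.7]
-0.018 -0.012 -0.044 [308.5 164.1]
-0.018 0.012 0.012 [335.2 176.8]
-0.018 0.012 -0.044 [332.8 164.2]
0.018 -0.012 0.012 [306.3 218.1]
0.018 -0.012 -0.044 [308.7 199.2]
0.018 0.012 0.012 [334.5 218.2]
0.018 0.012 -0.044 [332.3 199.3]
```

{"name": "drive_tool", "arguments": {
  "plan": [
    [-0.0026, 0, 0.035, -0.002, -0.001, 0.003, -1],
    [-0.0026, 0, 0.07, -0.002, -0.001, 0.003, -1],
    [-0.0026, 0, 0.1, -0.002, -0.001, 0.003, -1],
    [-0.0026, 0, 0.125, -0.002, -0.001, 0.003, -1],
    [-0.0026, 0, 0.145, -0.002, -0.001, 0.003, -1],
    [-0.0026, 0, 0.157, -0.002, -0.001, 0.003, -1],
    [-0.0026, 0, 0.163, -0.002, -0.001, 0.003, -1],
    [-0.0026, 0, 0.163, -0.002, -0.001, 0.003, -1]
  ],
  "newtons": 60
}}

```text
time: 2.82
ee_pos: [0.53, 0.1342, 0.2553]
eef_rot: [0.001, 0.569, 0.822, 0.0]
contact_force: [-0.1, -0.4, 1.0]
gripper_width: 0.0854
finger_force: 0.0
```

{"name": "drive_tool", "arguments": {
  "plan": [
    [0, 0, 0, 0, 0, 0, -0.4],
    [0, 0, 0, 0, 0, 0, 0],
    [0, 0, 0, 0, 0, 0, 0.4],
    [0, 0, 0, 0, 0, 0, 1],
    [0, 0, 0, 0, 0, 0, 1],
    [0, 0, 0, 0, 0, 0, 1],
    [0, 0, 0, 0, 0, 0, 1],
    [0, 0, 0, 0, 0, 0, 1]
  ],
  "newtons": 60
}}

```text
time: 3.48
ee_pos: [0.5311, 0.1351, 0.2573]
eef_rot: [0.002, 0.569, 0.823, 0.001]
contact_force: [0.8, -0.4, 3.6]
gripper_width: 0.0233
finger_force: 59.0
```

```bash
python3 -c "
from h import *
o=bot.get_obs();print(o['time'],o['ee_pos'],o['contact_force'],o['gripper_width'],o['finger_force'])
cv2.imwrite('pics/s2.png',cv2.resize(bot.capture('side')[150:330,240:420],(600,600))[:,:,::-1])"
```

```text
3.4833 [0.53114369 0.13509756 0.25729678] [ 0.79966207 -0.44833622  3.60361852] 0.023323691184367095 58.96011471748352
```

View pics/s2.png

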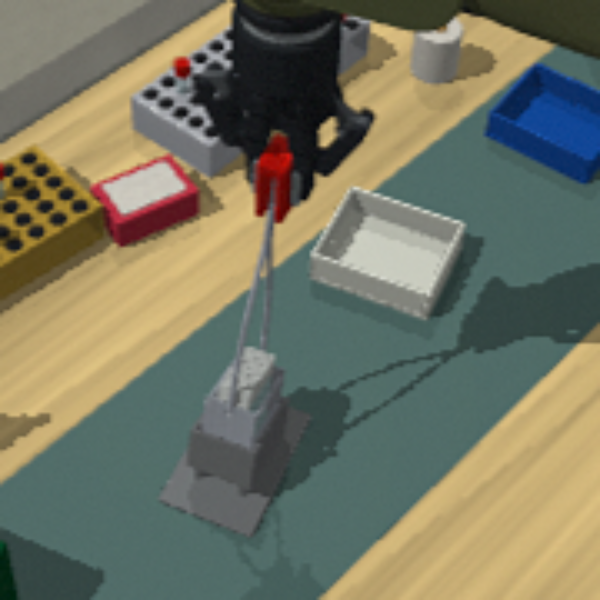

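{"name": "drive_tool", "arguments": {
  "plan": [
    [-0.0015, 0, -0.006, 0, 0, 0, 1],
    [-0.003, 0, -0.012, 0, 0, 0, 1],
    [-0.0045, 0, -0.018, 0, 0, 0, 1],
    [-0.0055, 0, -0.022, 0, 0, 0, 1],
    [-0.006, 0, -0.024, 0, 0, 0, 1],
    [-0.006, 0, -0.024, 0, 0, 0, 1],
    [-0.006, 0, -0.024, 0, 0, 0, 1]
  ]
}}

```text
time: 4.12
ee_pos: [0.5326, 0.1294, 0.2803]
eef_rot: [0.001, 0.569, 0.823, 0.001]
contact_force: [0.1, 0.8, -4.2]
gripper_width: 0.0235
finger_force: 59.8
```

```bash
cat > plan.py <<'E'
import numpy as np
from scipy.optimize import minimize
L=.237;g=9.81;N=12;dt=1/12;n=60
zr=np.array([.022,.040,.056,.064,.068]+[.068]*40)
def sim(u,d0=.024,th=.25):
    u=np.r_[0,u,[u[-1]]*6]; z=np.r_[0,zr[:len(u)-1]]
    t=np.arange(0,(len(u)-1)*dt,dt/n); uu=np.interp(t,np.arange(len(u))*dt,u); zz=np.interp(t,np.arange(len(u))*dt,z)
    f=-L*np.sin(th);v=0;F=[];free=False
    for a,b in zip(uu,zz):
        if not free:
            free=b/.969+d0>.036; f0=a-L*np.sin(th); v=(f0-f)*n/dt if f0!=f else v; f=f0
        else: v+=(g/L)*(a-f)*dt/n; f+=v*dt/n
        F.append(f)
    return t,uu,np.array(F),v
D=.181
def cost(x):
    u=np.r_[.0055,x,D]; t,uu,F,v=sim(u); e=(F-D)[t>N*dt]
    return 1e3*np.sum(e**2)+200*np.sum(np.diff(np.r_[0,u,D],2)**2)*10+1e5*np.sum(np.clip(np.abs(np.diff(np.r_[0,u]))-.036,0,1)**2)
r=minimize(cost,np.linspace(.01,D,N-2),method='BFGS');u=np.r_[.0055,r.x,D];print(r.fun,u.round(4))
t,uu,F,v=sim(u);print("resid",abs(F-D)[t>N*dt].max(),"phi",((F-uu)/L)[::30].round(2))
E
python3 plan.py; python3 -c "
from h import *
o=bot.get_obs();print(o['time'],o['ee_pos'],o['contact_force'],o['gripper_width'],o['finger_force'])
im=bot.capture('side');cv2.imwrite('pics/s3.png',im[:,:,::-1])"
```

```text
0.36762796695913447 [0.0055 0.014  0.0267 0.0441 0.0657 0.0899 0.1146 0.1373 0.1561 0.1696
 0.1777 0.181 ]
resid 2.151234788697054e-05 phi [-0.25 -0.25 -0.24 -0.22 -0.19 -0.15 -0.1  -0.05  0.    0.04  0.08  0.11
  0.13  0.14  0.14  0.13  0.12  0.1   0.08  0.06  0.04  0.03  0.01  0.01
 -0.   -0.   -0.   -0.   -0.   -0.   -0.    0.    0.    0.    0.    0.
  0.  ]
4.1167 [0.53256172 0.12936708 0.28031136] [ 0.0974075   0.75101962 -4.18216624] 0.02351778922528107 59.77945268154144
```

{"name": "drive_tool", "arguments": {
  "plan": [
    [-0.0055, 0, -0.022, 0, 0, 0, 1],
    [-0.014, 0, -0.04, 0, 0, 0, 1],
    [-0.0267, -0.001, -0.056, 0, 0, 0, 1],
    [-0.0441, -0.004, -0.064, 0, 0, 0, 1],
    [-0.0657, -0.009, -0.068, 0, 0, 0, 1],
    [-0.0899, -0.015, -0.068, 0, 0, 0, 1],
    [-0.1146, -0.022, -0.068, 0, 0, 0, 1],
    [-0.1373, -0.029, -0.068, 0, 0, 0, 1],
    [-0.1561, -0.035, -0.068, 0, 0, 0, 1],
    [-0.1696, -0.039, -0.068, 0, 0, 0, 1],
    [-0.1777, -0.042, -0.068, 0, 0, 0, 1],
    [-0.181, -0.043, -0.068, 0, 0, 0, 1]
  ]
}}

```text
time: 5.17
ee_pos: [0.556, -0.056, 0.3481]
eef_rot: [0.001, 0.569, 0.822, 0.001]
contact_force: [0.5, -0.6, -4.9]
gripper_width: 0.0234
finger_force: 60.3
```

```bash
python3 -c "
from h import *
np.set_printoptions(precision=4,suppress=True)
T=[];I=[]
for i in range(12):
    o=bot.get_obs();T.append(o['time']);I.append(bot.capture('side'));
    if i in(0,11):print(o['time'],o['ee_pos'],o['contact_force'])
top=bot.capture('top')
np.savez('sw1.npz',T=T,I=I,top=top)
a=I[0][150:330,290:430];b=top[160:280,300:420]
cv2.imwrite('pics/s4.png',np.hstack([cv2.resize(a,(440,560),interpolation=2),cv2.resize(b,(350,560)) if 0 else cv2.copyMakeBorder(cv2.resize(b,(350,350),interpolation=2),0,210,0,0,0)])[:,:,::-1])"
```

```text
5.1667 [ 0.556  -0.056   0.3481] [ 0.4753 -0.6427 -4.8576]
5.7167 [ 0.5561 -0.0546  0.3485] [ 0.9767  0.2929 -3.7052]
```

View pics/s4.png

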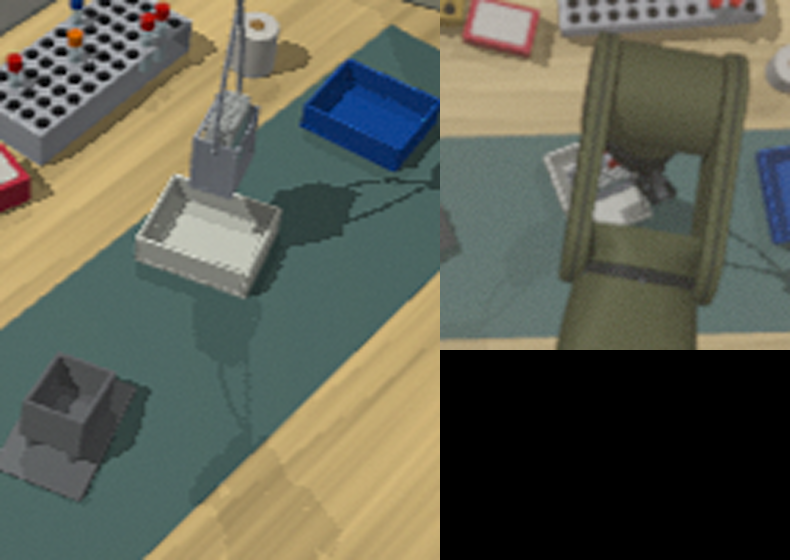

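The side crop shows the rack out of the stand and hanging over the white dish, with its foot at about pixel (358,212). The blue dish is clear. Next I measure the residual swing.

```bash
cat >> h.py <<'E'
X=np.array([np.cos(-1.205),np.sin(-1.205),0]);Y=np.array([-X[1],X[0],0])
W=np.sqrt(9.81/.237)
def swing(T,I,box,C):
    "fit swing of mass centre along X (m): mean + a cos + b sin, t from last frame"
    m=bot.camera_model("side"); J=(proj(m,C+X*.01)-proj(m,C-X*.01))/.02
    G=[cv2.GaussianBlur(cv2.cvtColor(i,cv2.COLOR_RGB2GRAY),(3,3),0) for i in I]
    x0,y0,x1,y1=box; k=np.zeros_like(G[0]);k[y0:y1,x0:x1]=255
    p=cv2.goodFeaturesToTrack(G[0],30,.05,2,mask=k)
    s=[]
    for g in G:
        q,ok,_=cv2.calcOpticalFlowPyrLK(G[0],g,p,None,winSize=(9,9),maxLevel=2)
        d=np.median((q-p)[ok.ravel()==1,0],0); s.append(d@J/(J@J))
    t=np.array(T)-T[-1]; A=np.c_[np.ones(len(t)),np.cos(W*t),np.sin(W*t)]
    c,r=np.linalg.lstsq(A,np.array(s),rcond=None)[:2]
    print("px/m",J,"s mm",(np.array(s)*1e3).round(1)); print("mean,a,b mm",(c*1e3).round(2),"amp",np.hypot(c[1],c[2])*1e3,"res",np.sqrt(r/len(t))*1e3)
    return c
E
python3 -c "
from h import *
d=np.load('sw1.npz')
swing(d['T'],list(d['I']),(350,182,373,211),np.array([.556,-.052,.15]))
m=bot.camera_model('side')
P=np.array([.5565,-.052,.103])
for a in(-.032,.032):
  for b in(-.022,.022):print(a,b,proj(m,P+a*X+b*Y).round(1))
"
```

```text
px/m [ 109.86953597 -218.66116688] s mm [  0.   -2.8  -5.5  -8.9 -12.4 -14.9 -17.6 -18.1 -19.  -17.6 -16.7 -14.5]
mean,a,b mm [-8.67 -5.39  8.73] amp 10.256115920236162 res [0.32693403]
-0.032 -0.022 [362.7 215.8]
-0.032 0.022 [348.8 211.4]
0.032 -0.022 [369.5 201.6]
0.032 0.022 [355.9 197.5]
```

```bash
cat > damp.py <<'E'
import numpy as np
W=np.sqrt(9.81/.237);dt=1/12
def damp(a,b,tnow,D=0,N=8,lag=.04):
    "rows u (m along X) so that swing a cos+b sin (t) ends at rest; minimise jerkiness"
    f0=a*np.cos(W*tnow)+b*np.sin(W*tnow); v0=W*(-a*np.sin(W*tnow)+b*np.cos(W*tnow))
    # e=f-u, e''=-W^2 e-u''; piecewise-linear u: velocity steps at row starts
    Te=N*dt+lag
    M=np.zeros((2,N));Dm=np.eye(N)-np.eye(N,k=-1)  # v=Dm u/dt
    for k in range(N+1):
        tau=Te-k*dt-lag
        dv=(Dm[k] if k<N else 0*Dm[0])-(Dm[k-1] if k else 0*Dm[0])
        dv=dv/dt; M[0]-=dv*np.sin(W*tau)/W; M[1]-=dv*np.cos(W*tau)
    c=-np.array([f0*np.cos(W*Te)+v0*np.sin(W*Te)/W,-f0*W*np.sin(W*Te)+v0*np.cos(W*Te)])
    S=np.vstack([np.diff(np.eye(N+4),2,axis=0)@np.vstack([np.zeros((2,N)),np.eye(N),np.tile(np.eye(N)[-1],(2,1))])])
    H=S.T@S; A=np.vstack([M,np.eye(N)[-1]]); K=np.block([[H,A.T],[A,np.zeros((3,3))]])
    u=np.linalg.solve(K,np.r_[np.zeros(N),c,D])[:N]; print("tool x rows",(-u).round(4)); return u
E
python3 -c "
from damp import *
damp(-.00539,.00873,.10)"
```

```text
tool x rows [ 0.0007  0.0001 -0.0022 -0.0051 -0.0068 -0.0062 -0.0033 -0.    ]
```

{"name": "drive_tool", "arguments": {
  "plan": [
    [0.0007, 0, 0, 0, 0, 0, 1],
    [0.0001, 0, 0, 0, 0, 0, 1],
    [-0.0022, 0, 0, 0, 0, 0, 1],
    [-0.0051, 0, 0, 0, 0, 0, 1],
    [-0.0068, 0, 0, 0, 0, 0, 1],
    [-0.0062, 0, 0, 0, 0, 0, 1],
    [-0.0033, 0, 0, 0, 0, 0, 1],
    [0, 0, 0, 0, 0, 0, 1],
    [0, 0, 0, 0, 0, 0, 1]
  ]
}}

```text
time: 6.57
ee_pos: [0.5559, -0.0545, 0.3486]
eef_rot: [0.001, 0.568, 0.823, 0.001]
contact_force: [-0.4, -0.2, -4.3]
gripper_width: 0.0233
finger_force: 60.3
```

```bash
cat > meas.py <<'E'
from h import *
import sys
from damp import damp
np.set_printoptions(precision=4,suppress=True)
T=[];I=[]
for i in range(20):
    o=bot.get_obs();T.append(o['time']);I.append(bot.capture('side'))
print(o['time'],o['ee_pos'],o['contact_force'])
np.savez(sys.argv[1]+'.npz',T=T,I=I)
c=swing(T,I,(350,182,373,211),np.array([.556,-.052,.15]))
damp(c[1],c[2],.05)
cv2.imwrite(f'pics/{sys.argv[1]}.png',cv2.resize(I[-1][140:250,310:430],(720,660)[:1]+(600,),interpolation=2)[:,:,::-1])
E
python3 meas.py m2
```

```text
7.5167 [ 0.5561 -0.0551  0.3485] [ 0.244  -0.1053 -4.3388]
px/m [ 109.8695 -218.6612] s mm [ 0.  -0.4 -1.1 -1.5 -1.1 -0.6 -0.2  1.2  2.1  3.4  4.   5.2  5.1  5.2
  4.9  5.3  4.   3.   1.9  0.8]
mean,a,b mm [ 2.11 -1.3  -3.14] amp 3.4008026738405177 res [0.2263]
tool x rows [ 0.0005  0.0012  0.0018  0.0021  0.0019  0.0013  0.0006 -0.    ]
```

{"name": "drive_tool", "arguments": {
  "plan": [
    [0.0005, 0, 0, 0, 0, 0, 1],
    [0.0012, 0, 0, 0, 0, 0, 1],
    [0.0018, 0, 0, 0, 0, 0, 1],
    [0.0021, 0, 0, 0, 0, 0, 1],
    [0.0019, 0, 0, 0, 0, 0, 1],
    [0.0013, 0, 0, 0, 0, 0, 1],
    [0.0006, 0, 0, 0, 0, 0, 1],
    [0, 0, 0, 0, 0, 0, 1],
    [0, 0, 0, 0, 0, 0, 1]
  ]
}}

```text
time: 8.32
ee_pos: [0.5562, -0.0552, 0.3485]
eef_rot: [0.002, 0.569, 0.823, 0.001]
contact_force: [0.1, 0.1, -4.2]
gripper_width: 0.0238
finger_force: 60.3
```

```bash
python3 meas.py m3
python3 - <<'E'
from h import *
im=np.load('m3.npz')['I'][-1].copy(); m=bot.camera_model('side'); big=cv2.resize(im[140:260,310:430],(600,600),interpolation=2)
o=bot.get_obs(); f=lambda p:tuple(int(v) for v in (proj(m,p)-[309.6,139.6])*5)
for cz,h,(lx,ly),C,yaw,col in ((o['ee_pos'][2]+.035-.28,.084,(.064,.044),[.5565,-.052],-1.205,(255,0,0)),(0,.035,(.118,.1),[.5565,-.052],-2.79,(0,200,0))):
  c,s=np.cos(yaw),np.sin(yaw)
  for z in(cz,cz+h):
    q=[f([C[0]+a*lx/2*c-b*ly/2*s,C[1]+a*lx/2*s+b*ly/2*c,z]) for a,b in((-1,-1),(1,-1),(1,1),(-1,1))]
    cv2.polylines(big,[np.array(q)],True,col,1)
cv2.imwrite('pics/m3o.png',big[:,:,::-1])
E
```

```text
9.2667 [ 0.5561 -0.0551  0.3484] [-0.8017 -0.2605 -3.6009]
px/m [ 109.8695 -218.6612] s mm [ 0.   0.2  0.1  0.  -0.2 -0.4 -0.8 -0.9 -1.7 -1.7 -1.6 -1.7 -1.7 -1.7
 -1.7 -1.2 -1.  -0.6 -0.5 -0.2]
mean,a,b mm [-0.88  0.77  0.61] amp 0.9825429643117022 res [0.129]
tool x rows [-0.0003 -0.0006 -0.0006 -0.0005 -0.0003 -0.0001  0.     -0.    ]
```

View pics/m3o.png

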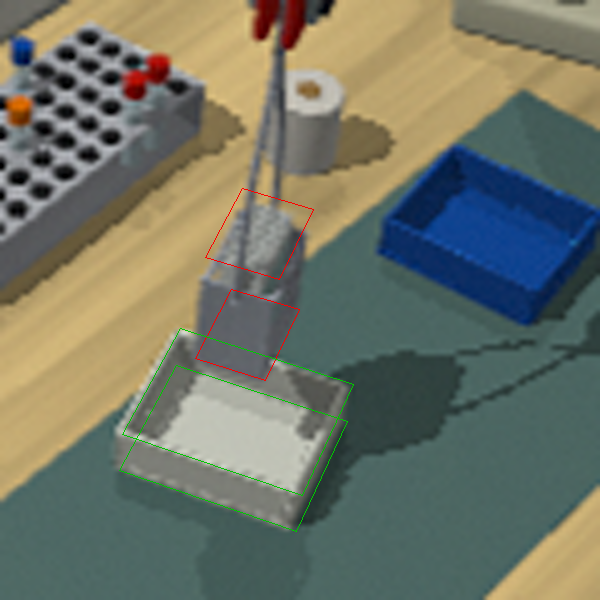

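The swing is down to about 1 mm and the overlay fits, so the rack hangs over the middle of the dish. I hold it there for 4 s.

{"name": "drive_tool", "arguments": {
  "plan": [
    [0, 0, 0, 0, 0, 0, 1],
    [0, 0, 0, 0, 0, 0, 1],
    [0, 0, 0, 0, 0, 0, 1],
    [0, 0, 0, 0, 0, 0, 1],
    [0, 0, 0, 0, 0, 0, 1],
    [0, 0, 0, 0, 0, 0, 1],
    [0, 0, 0, 0, 0, 0, 1],
    [0, 0, 0, 0, 0, 0, 1],
    [0, 0, 0, 0, 0, 0, 1],
    [0, 0, 0, 0, 0, 0, 1],
    [0, 0, 0, 0, 0, 0, 1],
    [0, 0, 0, 0, 0, 0, 1]
  ]
}}

```text
time: 10.32
ee_pos: [0.5561, -0.0551, 0.3485]
eef_rot: [0.002, 0.569, 0.823, 0.001]
contact_force: [-0.1, 0.3, -5.2]
gripper_width: 0.0235
finger_force: 60.3
```

{"name": "drive_tool", "arguments": {
  "plan": [
    [0, 0, 0, 0, 0, 0, 1],
    [0, 0, 0, 0, 0, 0, 1],
    [0, 0, 0, 0, 0, 0, 1],
    [0, 0, 0, 0, 0, 0, 1],
    [0, 0, 0, 0, 0, 0, 1],
    [0, 0, 0, 0, 0, 0, 1],
    [0, 0, 0, 0, 0, 0, 1],
    [0, 0, 0, 0, 0, 0, 1],
    [0, 0, 0, 0, 0, 0, 1],
    [0, 0, 0, 0, 0, 0, 1],
    [0, 0, 0, 0, 0, 0, 1],
    [0, 0, 0, 0, 0, 0, 1]
  ]
}}

```text
time: 11.32
ee_pos: [0.5561, -0.0551, 0.3485]
eef_rot: [0.002, 0.569, 0.823, 0.001]
contact_force: [0.2, -0.1, -3.6]
gripper_width: 0.0231
finger_force: 60.3
```

{"name": "drive_tool", "arguments": {
  "plan": [
    [0, 0, 0, 0, 0, 0, 1],
    [0, 0, 0, 0, 0, 0, 1],
    [0, 0, 0, 0, 0, 0, 1],
    [0, 0, 0, 0, 0, 0, 1],
    [0, 0, 0, 0, 0, 0, 1],
    [0, 0, 0, 0, 0, 0, 1],
    [0, 0, 0, 0, 0, 0, 1],
    [0, 0, 0, 0, 0, 0, 1],
    [0, 0, 0, 0, 0, 0, 1],
    [0, 0, 0, 0, 0, 0, 1],
    [0, 0, 0, 0, 0, 0, 1],
    [0, 0, 0, 0, 0, 0, 1]
  ]
}}

```text
time: 12.32
ee_pos: [0.5561, -0.0551, 0.3485]
eef_rot: [0.002, 0.569, 0.823, 0.001]
contact_force: [-0.1, 0.4, -4.3]
gripper_width: 0.0236
finger_force: 60.3
```

```bash
python3 meas.py m4
```

```text
13.2667 [ 0.5561 -0.0551  0.3485] [ 0.3674  0.6498 -4.4848]
px/m [ 109.8695 -218.6612] s mm [ 0.  -0.   0.   0.1 -0.  -0.2 -0.4 -0.4 -0.5 -0.4 -0.5 -0.4 -0.5 -0.5
 -0.5 -0.4 -0.3 -0.3 -0.2 -0.3]
mean,a,b mm [-0.28  0.19  0.15] amp 0.2473371736743894 res [0.0947]
tool x rows [-0.0001 -0.0001 -0.0002 -0.0001 -0.0001 -0.      0.     -0.    ]
```

{"name": "drive_tool", "arguments": {
  "plan": [
    [0, 0, 0.001, 0, 0, 0, 1],
    [0, 0, 0.003, 0, 0, 0, 1],
    [0, 0, 0.006, 0, 0, 0, 1],
    [0, 0, 0.01, 0, 0, 0, 1],
    [0, 0, 0.015, 0, 0, 0, 1],
    [0, 0, 0.02, 0, 0, 0, 1],
    [0, 0, 0.025, 0, 0, 0, 1],
    [0, 0, 0.03, 0, 0, 0, 1],
    [0, 0, 0.035, 0, 0, 0, 1],
    [0, 0, 0.04, 0, 0, 0, 1],
    [0, 0, 0.045, 0, 0, 0, 1],
    [0, 0, 0.05, 0, 0, 0, 1]
  ]
}}

```text
time: 14.32
ee_pos: [0.5563, -0.0551, 0.298]
eef_rot: [0.002, 0.569, 0.823, 0.001]
contact_force: [-0.2, 0.2, -4.5]
gripper_width: 0.0232
finger_force: 60.3
```

{"name": "drive_tool", "arguments": {
  "plan": [
    [0, 0, 0.005, 0, 0, 0, 1],
    [0, 0, 0.01, 0, 0, 0, 1],
    [0, 0, 0.015, 0, 0, 0, 1],
    [0, 0, 0.02, 0, 0, 0, 1],
    [0, 0, 0.025, 0, 0, 0, 1],
    [0, 0, 0.029, 0, 0, 0, 1],
    [0, 0, 0.033, 0, 0, 0, 1],
    [0, 0, 0.036, 0, 0, 0, 1],
    [0, 0, 0.038, 0, 0, 0, 1],
    [0, 0, 0.039, 0, 0, 0, 1],
    [0, 0, 0.04, 0, 0, 0, 1],
    [0, 0, 0.04, 0, 0, 0, 1]
  ]
}}

```text
time: 15.32
ee_pos: [0.5565, -0.0551, 0.2585]
eef_rot: [0.002, 0.569, 0.823, 0.001]
contact_force: [0.3, 0.0, -4.9]
gripper_width: 0.0232
finger_force: 60.3
```

Run:
```python
from h import *
I=[];F=[]
for _ in range(4):o=bot.get_obs();F.append(o['contact_force']);I.append(bot.capture('side'))
print(o['time'],o['ee_pos'],np.mean(F,0)); m=bot.camera_model('side')
im=I[-1]; big=cv2.resize(im[140:260,310:430],(600,600),interpolation=2)
cv2.imwrite('pics/l1.png',big[:,:,::-1])
```

```text
15.4667 [ 0.5565713  -0.05512643  0.25877068] [-0.00914198  0.03000935 -4.32161223]
```

View pics/l1.png

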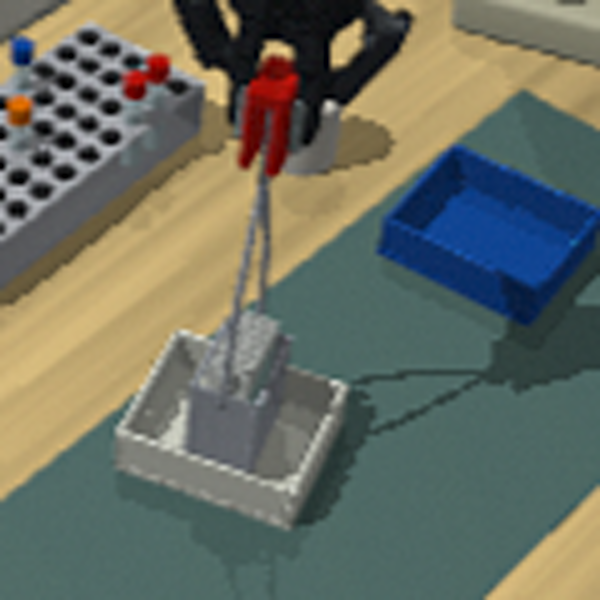

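The rack is inside the white dish, clear of all the walls and still carried (4.3 N). I lower it in small steps until it touches down.

{"name": "drive_tool", "arguments": {
  "plan": [
    [0, 0, 0.001, 0, 0, 0, 1],
    [0, 0, 0.002, 0, 0, 0, 1],
    [0, 0, 0.003, 0, 0, 0, 1],
    [0, 0, 0.004, 0, 0, 0, 1],
    [0, 0, 0.005, 0, 0, 0, 1],
    [0, 0, 0.005, 0, 0, 0, 1],
    [0, 0, 0.005, 0, 0, 0, 1]
  ]
}}

```text
time: 16.1
ee_pos: [0.5564, -0.0551, 0.2533]
eef_rot: [0.001, 0.569, 0.823, 0.001]
contact_force: [-0.0, 0.1, -4.0]
gripper_width: 0.0238
finger_force: 60.3
```

{"name": "drive_tool", "arguments": {
  "plan": [
    [0, 0, 0.0005, 0, 0, 0, 1],
    [0, 0, 0.001, 0, 0, 0, 1],
    [0, 0, 0.0015, 0, 0, 0, 1],
    [0, 0, 0.0015, 0, 0, 0, 1],
    [0, 0, 0.0015, 0, 0, 0, 1]
  ]
}}

```text
time: 16.52
ee_pos: [0.5564, -0.0551, 0.2519]
eef_rot: [0.001, 0.569, 0.823, 0.001]
contact_force: [0.1, 0.5, -4.8]
gripper_width: 0.0234
finger_force: 60.3
```

{"name": "drive_tool", "arguments": {
  "plan": [
    [0, 0, 0.0005, 0, 0, 0, 1],
    [0, 0, 0.001, 0, 0, 0, 1],
    [0, 0, 0.001, 0, 0, 0, 1],
    [0, 0, 0.001, 0, 0, 0, 1]
  ]
}}

```text
time: 16.85
ee_pos: [0.5564, -0.0551, 0.2509]
eef_rot: [0.001, 0.569, 0.823, 0.001]
contact_force: [-0.1, 0.5, -5.2]
gripper_width: 0.0232
finger_force: 60.3
```

{"name": "drive_tool", "arguments": {
  "plan": [
    [0, 0, 0.0005, 0, 0, 0, 1],
    [0, 0, 0.001, 0, 0, 0, 1],
    [0, 0, 0.001, 0, 0, 0, 1],
    [0, 0, 0.001, 0, 0, 0, 1]
  ]
}}

```text
time: 17.18
ee_pos: [0.5565, -0.0551, 0.2502]
eef_rot: [0.002, 0.569, 0.823, 0.001]
contact_force: [-0.0, -1.1, -3.3]
gripper_width: 0.0232
finger_force: 60.6
```

{"name": "drive_tool", "arguments": {
  "plan": [
    [0, 0, 0.0005, 0, 0, 0, 1],
    [0, 0, 0.001, 0, 0, 0, 1],
    [0, 0, 0.001, 0, 0, 0, 1],
    [0, 0, 0.001, 0, 0, 0, 1]
  ]
}}

```text
time: 17.52
ee_pos: [0.5569, -0.0552, 0.2501]
eef_rot: [0.002, 0.569, 0.823, 0.001]
contact_force: [0.5, -0.3, 1.2]
gripper_width: 0.0233
finger_force: 61.0
```

{"name": "drive_tool", "arguments": {
  "plan": [
    [0, 0, -0.0005, 0, 0, 0, 1],
    [0, 0, -0.0005, 0, 0, 0, 1],
    [0, 0, -0.0005, 0, 0, 0, 1]
  ],
  "newtons": 20
}}

```text
time: 17.77
ee_pos: [0.5568, -0.0551, 0.2501]
eef_rot: [0.002, 0.569, 0.823, 0.001]
contact_force: [0.1, 0.3, 3.6]
gripper_width: 0.0236
finger_force: 61.0
```

{"name": "drive_tool", "arguments": {
  "plan": [
    [0, 0, 0, 0, 0, 0, 0.3],
    [0, 0, 0, 0, 0, 0, 0.1],
    [0, 0, 0, 0, 0, 0, -0.2],
    [0, 0, 0, 0, 0, 0, -0.5],
    [0, 0, 0, 0, 0, 0, -0.8],
    [0, 0, 0, 0, 0, 0, -1],
    [0, 0, 0, 0, 0, 0, -1],
    [0, 0, 0, 0, 0, 0, -1],
    [0, 0, 0, 0, 0, 0, -1]
  ]
}}

```text
time: 18.52
ee_pos: [0.5565, -0.0551, 0.2495]
eef_rot: [0.002, 0.569, 0.823, 0.001]
contact_force: [-0.2, 0.4, -0.1]
gripper_width: 0.0855
finger_force: 0.0
```

Run:
```python
from h import *
o=bot.get_obs();im=bot.capture('side');print(o['time'],o['ee_pos'],o['contact_force'],o['gripper_width'])
cv2.imwrite('pics/r1.png',cv2.resize(im[140:260,310:430],(600,600),interpolation=2)[:,:,::-1])
```

```text
18.5167 [ 0.55647247 -0.05509711  0.24951182] [-0.18352277  0.41967337 -0.13163516] 0.08554161926862539
```

View pics/r1.png

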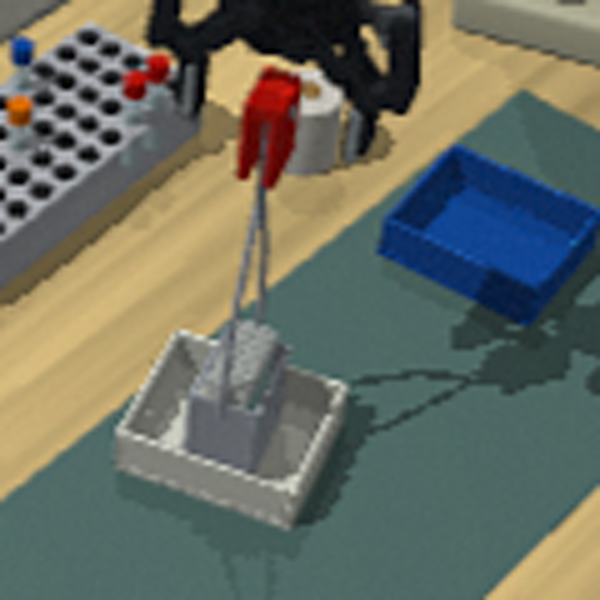

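The rack stands upright in the white dish and the fingers are clear of the red handle at (365,162). I retreat straight up.

{"name": "drive_tool", "arguments": {
  "plan": [
    [0, 0, -0.01, 0, 0, 0, -1],
    [0, 0, -0.025, 0, 0, 0, -1],
    [0, 0, -0.045, 0, 0, 0, -1],
    [0, 0, -0.07, 0, 0, 0, -1],
    [0, 0, -0.1, 0, 0, 0, -1],
    [0, 0, -0.13, 0, 0, 0, -1],
    [0, 0, -0.15, 0, 0, 0, -1],
    [0, 0, -0.16, 0, 0, 0, -1],
    [0, 0, -0.16, 0, 0, 0, -1],
    [0, 0, -0.16, 0, 0, 0, -1],
    [0, 0, -0.16, 0, 0, 0, -1],
    [0, 0, -0.16, 0, 0, 0, -1]
  ]
}}

```text
time: 19.57
ee_pos: [0.5554, -0.0549, 0.407]
eef_rot: [-0.0, 0.569, 0.823, 0.0]
contact_force: [-0.8, -0.3, -0.7]
gripper_width: 0.0855
finger_force: 0.0
```

Run:
```python
from h import *
a=bot.capture('side')
for _ in range(5): b=bot.capture('side')
p=cv2.imread('pics/r1.png')[:,:,::-1]
A=cv2.resize(b[140:260,310:430],(600,600),interpolation=2)
print("rack-area change since release",cv2.absdiff(A,p)[300:480,180:300].mean(),"now",cv2.absdiff(a,b)[140:260,310:430].mean()); print(bot.get_obs()['time'],bot.get_obs()['ee_pos'])
bot.finish_job()
```

```text
rack-area change since release 5.119675925925926 now 1.1868287037037037
19.8667 [ 0.55582155 -0.05500464  0.40895082]
the job is handed in; nothing more can be done
```

The rack stood upright near the middle of the white dish when I released it, after hanging almost still over it for over four seconds. I backed the arm off and handed the job in at 19.9 s, without viewing another picture after the release.

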